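Mix the lucky-draw drum and stop it with the hatch on top

TASK

Mix the capsules in the lucky-draw drum on the shop counter: push the drum round by its grab bars, one way or the other, up to about one turn every four seconds, and keep it going at that pace (a turn in no less than 3 and no more than 5.5 seconds) for six seconds without a break. Then bring it gently to a standstill with the hatch squarely on top, ready for the draw, and take the hand away. Never race it (a turn in under 2 seconds) or knock it hard, and leave the goods beside it where they stand.

Things in the scene. Friction and masses are not known exactly. Their poses are not given: they have to be found in the camera images.
- stand: Grey metal stand of the draw drum, fixed to the counter: base plate 260 x 360 x 12 mm, an A-frame with a bearing block at each end (y = +-156 mm), nothing higher than 190 mm. Origin under the centre of the base plate, z up; the axle runs along its own y axis. The drum is free from above, but base plate, frames and counter keep a hand from following a bar round underneath.
- axle (a point): Centre of the drum on its axle, 170 mm above the stand's origin, same axes as the stand. The drum: two clear round end discs 280 mm across, 8 mm thick, inner faces at y = +-122 mm; between them a clear round wall of 92 mm outer radius holding 6 loose capsules (40 mm balls, 10 g each), and outside the wall six steel grab bars parallel to the axle.
- drum (a joint): Drum angle in rad, counting on over whole turns: 0 and every multiple of 2 pi = hatch exactly on top; it grows when the drum's top moves towards the stand's +x. It coasts on ball bearings: nominally 4.2 kg, inertia 0.055 kg m2 (up to 25 % off), friction 0.008 N m + 0.003 N m s/rad plus rolling capsules: left alone it loses 0.3 to 0.7 rad/s each second. Capsules can rock it slightly.
- hatch (a point): Outer face of the grey hatch panel (56 x 150 mm, opaque, dark frame, in the clear wall), at its centre: 92 mm from the axle, midway along the drum and midway between two bars. Its low pull reaches 101 mm from the axle. Turns with the drum; z points from the axle out through the hatch, y along the axle.
- bar (a point): Middle of one of the six grab bars: bare steel, 16 mm diameter, 244 mm long, centre 126 mm from the axle, with 26 mm of free space to the wall behind it. This is the bar 30 degrees from the hatch in the sense of growing drum angle; the others follow every 60 degrees. Turns with the drum, axes as the hatch point.
- cake: Brown round rice cake in film with a red disc on top, 104 mm diameter, 62 mm high, standing loose beside the drum; origin at the centre of its underside. To be left alone.
- cake_small: The smaller rice cake, 72 mm diameter, 45 mm high, standing loose beside the drum; origin at the centre of its underside. To be left alone.
- biscuits: Clear box of biscuits, 100 x 180 x 60 mm, standing loose at the other end of the drum; origin at the centre of its underside. To be left alone.

How it is judged:
By the outcome, as a careful person would: the job done as asked, in the order asked, and still so for the second after the job is handed in, with the robot touching nothing.
It also fails if it takes over 67 s, if anything falls off the work surface, if the arm or the gripper's body presses on something with over 40 N, if the wrist force passes 120 N, or if a joint passes its speed limit or range.

ROBOT

A 7-joint arm with a two-finger parallel gripper is mounted at the origin on the work surface. World frame = base frame: x ahead of the robot, y to its left, z up, the work surface at z = 0. Lengths are in m, angles in rad, forces in N, time in s.
With the tool pointing down it reaches from about 0.425 to 0.875 m from the base axis. Payload 4.7 kg.
Tool frame: the origin (TCP) lies midway between the tips of the shut fingers; the grasp point (between the pads) lies 19 mm behind it (grip_point_offset is the distance from the TCP to the grasp point, in m); z points along the fingers, y is the line along which they close (so a half turn about z gives the same grasp; the last joint's range is limited). The gripper opens to 85 mm and grips with 20 to 120 N. Pads are 22 mm wide; open, the fingers measure 114 mm over their backs; the gripper's body (76 mm by 85 mm) begins 54 mm behind the grasp point. The pads swing forward as they close: fully open they stand 13 mm farther back than shut.
Start: joints at [-1.117, 0.321, -0.07, 1.45, 0.023, 1.371, -0.057], TCP at [0.277, 0.588, 0.231] pointing down, gripper open.
Joint ranges: [-2.86, 2.86], [-0.3, 2.09], [-1.38, 1.24], [0.06, 2.45], [-1.56, 4.7], [0.09, 2.05], [-2.69, 2.69]. Speed limits (rad/s): [2.57, 2.57, 3.14, 3.14, 3.14, 3.14, 3.14].

INTERFACE

Orientations are given as a unit quaternion [w, x, y, z].
In Python, from plant import observe, grab_frame, camera_model, hand_in, cut_out, grip_point_offset gives the robot as it stands. The module is installed in compiled form; this text tells all that it offers.
- The arm moves only by the tool drive_tool, never from a script. Its argument "motion" is a list of rows, each an object with "gripper": the opening, from 0 (shut) to 1 (fully open); "travel": the shift along the tool's x, y, z scaled (see below), a list of three; "twist": the turn about the tool's z scaled (see below). In form: [{"gripper": gripper, "travel": [x, y, z], "twist": twist}, ...]. A call has 1 to 12 rows; each row shifts and turns the commanded pose from where the row before left it, along the tool's axes as they then stand; what a row does not reach is not made up. The controller multiplies each number of a shift by 20 mm and each number of a turn by 5 degrees. A row lasts 1/10 s, in which the tool goes at most 50 mm and 8.59 degrees, less where a joint would pass 70% of its speed; a pose out of reach is approached as far as the arm can. A call with a number of a shift or a turn outside -1 to 1 is refused whole. A call with a gripper value outside its range is refused whole. The fingers move at their own pace and stop on an object; "force" is the grip in N (left out, the last holds). Time passes only in rows, so rows that do not move let the fingers close. It gives the time, the measured TCP pose, the force, the opening and the grip force at its end, in the units of the state.
- observe(): the state, without advancing time (a new reading comes with each control period).
- grab_frame(name): name is "side" or "top" or "wrist"; returns the picture (420x560x3 uint8, red, green, blue); there is no depth.
- camera_model(name): a dict with "camera_matrix" (3x3 intrinsics, pixels), "k1" (the pictures are not rectified: a ray, as slopes to the right and down, at radius r is drawn at 1 + k1 r^2 times it, then the intrinsics apply), "rvec" (rotation vector, rad) and "tvec" (3), from world to camera coordinates, as OpenCV has them. Camera axes: x right, y down, z forward; pixel columns grow to the right and rows downward; lengths in m; the calibration is good to about 2 mm. A picture is of the moment at which its call begins: read the wrist's pose just before it. camera_model takes no time and is no camera call; for the wrist camera it gives the pose at the moment of the call.
- hand_in(): hands the job in; it is judged then, once.
Trained networks look in the newest picture that a camera, given by its name, has taken for a name from the list of things; names that differ only in an ending like _2 or _b are one class to them, and where a whole thing is asked for, a point or a joint stands for the part that bears it (a point fixed in the world has none). Each returns a list of dicts, best first, with "p" (0 to 1); they miss things now and then, are a little off and sometimes report something else, mostly with a low value. They report only what shows in the picture. A call takes as long as a camera call.
- cut_out(camera, label): "region" (420x560 bool, what is visible of it) and "xy" ([column, row] in pixels, amid what is visible of it).
The state is a dict: "time_s": time; "joints": joint angles; "dq": joint speeds; "effort": joint torques, N m; "position": TCP position; "tcp_rot": TCP orientation; "ft_force": force on the tool from outside, world axes, zero at the start; "wrist_torque": the same for the moment, N m; "grip_width": finger opening in m; "finger_force": force on a finger pad.
Only numpy, scipy, OpenCV 4.12 (cv2) and the standard library are available. Lean on these libraries where they do the work, as an engineer would, in place of code of your own. Each camera call takes 0.05 s, during which the arm holds its last target. There are 200 camera calls.

## Working session

There is one attempt and no reset: what is moved stays moved. The work goes in short steps, Python scripts to look and compute and a tool call to move; the robot and the scene stay as the last step left them, time stands still between calls to the robot, and variables do not carry over. Pictures are saved under pics/ and viewed, at most 10 in all, crops included, and the job is handed in when it is done.

Besides the shell and the picture viewer there is one more tool, called after "Emit:" by a JSON object that holds its "fn" and its "kwargs", one argument or row to a line. drive_tool: Moves the arm, as the interface text tells. Shifts and turns lie within -1 to 1; 1 stands for 20 mm of shift or 5 degrees of turn. Its arguments: {"type":"object","properties":{"motion":{"type":"array"},"force":{"type":"number"}},"required":["motion"]}

```bash
mkdir -p pics; cat > h.py <<'E'
import numpy as np,cv2
from plant import *
def save(n,f):
    im=grab_frame(n); cv2.imwrite('pics/'+f,im[:,:,::-1]); return im
def ray(n,px):
    c=camera_model(n);K=np.array(c['camera_matrix'],float);R=cv2.Rodrigues(np.array(c['rvec'],float))[0];t=np.array(c['tvec'],float).ravel()
    d=(np.array(px,float)-K[:2,2])/[K[0,0],K[1,1]];u=d.copy()
    for _ in range(20):u=d/(1+c['k1']*(u@u))
    return -R.T@t,R.T@np.r_[u,1]
def atz(n,px,z):
    o,d=ray(n,px);return o+d*(z-o[2])/d[2]
def proj(n,P):
    c=camera_model(n);K=np.array(c['camera_matrix'],float);R=cv2.Rodrigues(np.array(c['rvec'],float))[0];t=np.array(c['tvec'],float).ravel()
    q=np.atleast_2d(P)@R.T+t;u=q[:,:2]/q[:,2:];u=u*(1+c['k1']*(u**2).sum(1,keepdims=True));return u*[K[0,0],K[1,1]]+K[:2,2]
E
python3 - <<'E'
from h import *
a=save('side','s0.png');b=save('top','t0.png')
s=observe();print(s['time_s'],s['position'],s['tcp_rot'],s['ft_force'])
for c in('top','side'):
  print(c,ray(c,(280,210)))
  for l in('stand','drum','hatch','bar','cake','cake_small','biscuits'):
    print(c,l,[(round(r['p'],2),np.round(r['xy']),r['region'].sum()) for r in cut_out(c,l)][:6])
cv2.imwrite('pics/both.png',cv2.resize(np.hstack([a,b])[:,:,::-1],(800,300)))
E
```

```text
0.1 [0.27658566 0.58770483 0.23033043] [-1.42382106e-04  2.18131551e-01  9.75918996e-01 -8.48388344e-04] [-0.18141097  0.60092936 -0.37136745]
top (array([0.42213932, 0.02657658, 1.49906728]), array([ 0.08747858,  0.0226259 , -0.99598345]))
top stand [(0.61, array([320., 191.]), np.int64(8807)), (0.17, array([239., 248.]), np.int64(784))]
top drum [(0.7, array([326., 188.]), np.int64(7303))]
top hatch [(0.94, array([323., 187.]), np.int64(7434))]
top bar [(0.85, array([326., 186.]), np.int64(7467))]
top cake [(0.97, array([240., 247.]), np.int64(750))]
top cake_small [(0.58, array([237., 198.]), np.int64(387))]
top biscuits [(0.74, array([419., 194.]), np.int64(1487))]
side (array([ 1.13874739, -0.23128444,  1.20117163]), array([-0.48593469,  0.2209994 , -0.84563704]))
side stand [(0.84, array([254., 245.]), np.int64(12283))]
side drum [(0.73, array([254., 232.]), np.int64(8853))]
side hatch [(0.57, array([254., 248.]), np.int64(12297))]
side bar [(0.72, array([255., 236.]), np.int64(9009))]
side cake [(0.94, array([311., 192.]), np.int64(796))]
side cake_small [(0.9, array([330., 228.]), np.int64(376))]
side biscuits [(0.76, array([136., 290.]), np.int64(2384))]
```

View pics/s0.png

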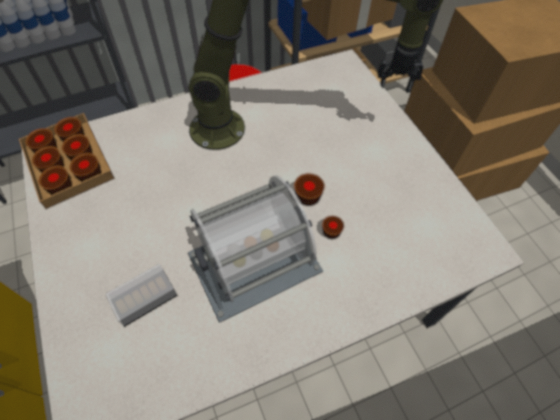

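View pics/t0.png

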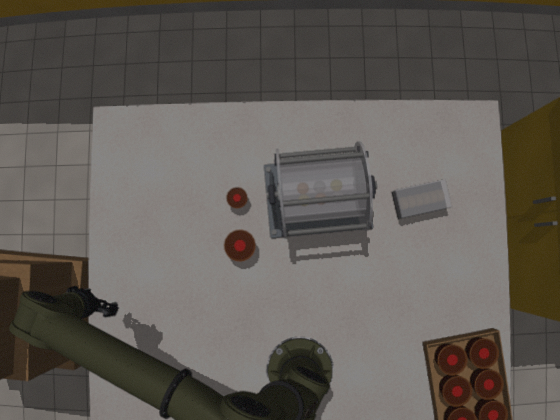

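```bash
python3 - <<'E'
import cv2
a=cv2.imread('pics/t0.png')[135:250,255:385];b=cv2.imread('pics/s0.png')[170:320,180:330]
cv2.imwrite('pics/c.png',cv2.hconcat([cv2.resize(a,(420,372),interpolation=2),cv2.resize(b,(372,372),interpolation=2)]))
from h import *
print(atz('top',(322,190),.17),atz('top',(240,247),.0),atz('top',(237,198),0),atz('top',(419,194),0))
E
```

```text
[ 0.59936933 -0.07461584  0.17      ] [0.42663716 0.20152128 0.        ] [0.59834259 0.2111372  0.        ] [ 0.60332562 -0.43064418  0.        ]
```

View pics/c.png

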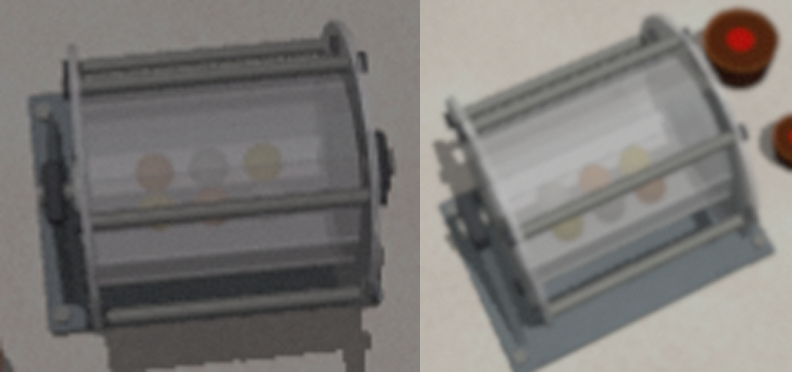

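```bash
cat > fit.py <<'E'
from h import *
from scipy.optimize import least_squares
T=lambda x,y:(255+x/3.231,135+y/3.235)
S=lambda x,y:(180+(x-420)/2.48,170+y/2.48)
# bar offset k*60 ; (left end +y, right end -y) in top view; in side view left=-y,right=+y
top={0:((92,218),(366,199)),-1:((106,316),(365,296)),1:((80,75),(350,63))}
side={1:((524,232),(733,140)),2:((551,306),(746,222)),0:((476,122),(676,44))}
def P(p,k,s):
    x,y,w,a=p; t=a+k*np.pi/3; l=np.array([.126*np.sin(t),s*.122,.17+.126*np.cos(t)])
    c,sn=np.cos(w),np.sin(w); return [x+c*l[0]-sn*l[1],y+sn*l[0]+c*l[1],l[2]]
def res(p):
    r=[]
    for k,(L,R) in top.items(): r+=[proj('top',P(p,k,1))[0]-T(*L),proj('top',P(p,k,-1))[0]-T(*R)]
    for k,(L,R) in side.items(): r+=[proj('side',P(p,k,-1))[0]-S(*L),proj('side',P(p,k,1))[0]-S(*R)]
    return np.ravel(r)
if __name__=='__main__':
  for a0 in(-.6,-.3,0):
    f=least_squares(res,[.6,-.08,.05,a0],loss='soft_l1');print(f.cost,f.x,np.degrees(f.x[2:]));
  print(np.round(f.fun.reshape(-1,2),1))
E
python3 fit.py
```

```text
15.843930238443566 [ 0.60081983 -0.07173288  0.06429404 -0.34943993] [  3.68377723 -20.02143315]
15.843930238131913 [ 0.60081974 -0.07173288  0.06429409 -0.34943896] [  3.68377992 -20.02137759]
15.843930238251122 [ 0.60081972 -0.07173288  0.0642941  -0.34943877] [  3.68378037 -20.02136658]
[[-1.2  0. ]
 [-0.1 -0.9]
 [-2.8 -0.5]
 [-3.  -0.7]
 [-0.6  2.7]
 [-0.7 -0.1]
 [-2.2  0.2]
 [-0.7 -0.3]
 [-2.1  2. ]
 [-1.5 -0.7]
 [-2.   1.7]
 [ 1.  -0.8]]
```

```bash
cat > ph.py <<'E'
from h import *
P0=np.array([.6008,-.0717,.0643])
TH=np.radians(np.arange(-100,101,1.)); 
def unwrap(im,cam,r,ys=np.linspace(-.105,.105,43)):
    x,y,w=P0;c,s=np.cos(w),np.sin(w)
    t,yy=np.meshgrid(TH,ys,indexing='ij');X=r*np.sin(t)
    P=np.stack([x+c*X-s*yy,y+s*X+c*yy,.17+r*np.cos(t)],-1).reshape(-1,3)
    p=proj(cam,P).astype(np.float32).reshape(len(TH),-1,2)
    g=cv2.GaussianBlur(cv2.cvtColor(im,cv2.COLOR_RGB2GRAY).astype(np.float32),(0,0),.6)
    return cv2.remap(g,p[...,0],p[...,1],1)
E
python3 - <<'E'
from ph import *
import cv2
for c,f in(('top','t0'),('side','s0')):
    im=cv2.imread(f'pics/{f}.png')[:,:,::-1].copy()
    m=np.median(unwrap(im,c,.126),axis=1)
    print(c,[(int(np.degrees(TH[i])),int(m[i])) for i in range(0,201,3)])
E
```

```text
top [(-100, 83), (-97, 80), (-94, 79), (-91, 79), (-88, 79), (-85, 82), (-82, 86), (-79, 88), (-76, 88), (-73, 81), (-70, 69), (-67, 56), (-64, 49), (-61, 49), (-58, 49), (-55, 49), (-52, 58), (-49, 81), (-46, 80), (-43, 78), (-40, 91), (-37, 107), (-34, 106), (-31, 106), (-28, 105), (-25, 83), (-22, 72), (-19, 88), (-16, 95), (-13, 104), (-10, 110), (-7, 113), (-4, 112), (-1, 117), (2, 118), (5, 120), (8, 115), (11, 114), (14, 113), (17, 112), (20, 107), (23, 101), (26, 102), (29, 98), (32, 85), (35, 67), (38, 76), (41, 89), (44, 88), (47, 82), (50, 73), (53, 77), (56, 86), (59, 90), (62, 94), (65, 100), (68, 108), (71, 114), (74, 117), (77, 118), (80, 117), (83, 115), (86, 109), (89, 103), (92, 95), (95, 92), (98, 89)]
side [(-100, 103), (-97, 112), (-94, 122), (-91, 118), (-88, 108), (-85, 104), (-82, 110), (-79, 119), (-76, 125), (-73, 131), (-70, 137), (-67, 145), (-64, 151), (-61, 155), (-58, 158), (-55, 157), (-52, 154), (-49, 150), (-46, 143), (-43, 135), (-40, 129), (-37, 123), (-34, 114), (-31, 105), (-28, 105), (-25, 117), (-22, 121), (-19, 110), (-16, 104), (-13, 121), (-10, 142), (-7, 152), (-4, 150), (-1, 153), (2, 159), (5, 163), (8, 168), (11, 168), (14, 174), (17, 179), (20, 179), (23, 172), (26, 163), (29, 160), (32, 152), (35, 135), (38, 123), (41, 111), (44, 121), (47, 133), (50, 134), (53, 147), (56, 151), (59, 131), (62, 120), (65, 123), (68, 122), (71, 109), (74, 108), (77, 105), (80, 94), (83, 84), (86, 90), (89, 105), (92, 117), (95, 121), (98, 121)]
```

Emit:
{"fn": "drive_tool", "kwargs": {
  "motion": [
    {"gripper": 0,"travel": [0,0,-1],"twist": 0.8},
    {"gripper": 0,"travel": [0,0,-1],"twist": 0.8},
    {"gripper": 0,"travel": [0,0,-1],"twist": 0.8},
    {"gripper": 0,"travel": [0,0,-1],"twist": 0.8},
    {"gripper": 0,"travel": [0,0,-1],"twist": 0},
    {"gripper": 0,"travel": [0,0,-1],"twist": 0},
    {"gripper": 0,"travel": [0,0,0],"twist": 0}
  ]
}}

```text
time_s: 1.5
position: [0.2772, 0.5892, 0.3548]
tcp_rot: [0.0, 0.352, 0.936, 0.003]
ft_force: [-0.1, -0.6, 0.9]
grip_width: -0.0001
finger_force: 0.0
```

Emit:
{"fn": "drive_tool", "kwargs": {
  "motion": [
    {"gripper": 0,"travel": [-1,-0.53,0],"twist": 0},
    {"gripper": 0,"travel": [-1,-0.53,0],"twist": 0},
    {"gripper": 0,"travel": [-1,-0.53,0],"twist": 0},
    {"gripper": 0,"travel": [-1,-0.53,0],"twist": 0},
    {"gripper": 0,"travel": [-1,-0.53,0],"twist": 0},
    {"gripper": 0,"travel": [-1,-0.53,0],"twist": 0},
    {"gripper": 0,"travel": [-1,-0.53,0],"twist": 0},
    {"gripper": 0,"travel": [-1,-0.53,0],"twist": 0},
    {"gripper": 0,"travel": [-1,-0.53,0],"twist": 0},
    {"gripper": 0,"travel": [-1,-0.53,0],"twist": 0},
    {"gripper": 0,"travel": [-1,-0.53,0],"twist": 0},
    {"gripper": 0,"travel": [-1,-0.53,0],"twist": 0}
  ]
}}

```text
time_s: 2.7
position: [0.3735, 0.3331, 0.35]
tcp_rot: [-0.0, 0.352, 0.936, -0.001]
ft_force: [-1.0, -0.2, 0.1]
grip_width: -0.0002
finger_force: 0.0
```

Emit:
{"fn": "drive_tool", "kwargs": {
  "motion": [
    {"gripper": 0,"travel": [-1,-0.53,0],"twist": 0},
    {"gripper": 0,"travel": [-1,-0.53,0],"twist": 0},
    {"gripper": 0,"travel": [-1,-0.53,0],"twist": 0},
    {"gripper": 0,"travel": [-1,-0.53,0],"twist": 0},
    {"gripper": 0,"travel": [-1,-0.53,0],"twist": 0},
    {"gripper": 0,"travel": [-1,-0.53,0],"twist": 0},
    {"gripper": 0,"travel": [-1,-0.53,0],"twist": 0},
    {"gripper": 0,"travel": [-1,-0.53,0],"twist": 0},
    {"gripper": 0,"travel": [-1,-0.53,0],"twist": 0},
    {"gripper": 0,"travel": [-1,-0.53,0],"twist": 0},
    {"gripper": 0,"travel": [-1,-0.53,0],"twist": 0},
    {"gripper": 0,"travel": [-1,-0.53,0],"twist": 0}
  ]
}}

```text
time_s: 3.9
position: [0.4702, 0.0796, 0.3501]
tcp_rot: [-0.0, 0.352, 0.936, -0.0]
ft_force: [1.3, 0.6, 0.5]
grip_width: -0.0004
finger_force: 0.0
```

Emit:
{"fn": "drive_tool", "kwargs": {
  "motion": [
    {"gripper": 0,"travel": [-1,-0.54,0],"twist": 0},
    {"gripper": 0,"travel": [-1,-0.54,0],"twist": 0},
    {"gripper": 0,"travel": [-1,-0.54,0],"twist": 0},
    {"gripper": 0,"travel": [-1,-0.54,0],"twist": 0},
    {"gripper": 0,"travel": [-1,-0.54,0],"twist": 0},
    {"gripper": 0,"travel": [-1,-0.54,0],"twist": 0},
    {"gripper": 0,"travel": [-1,-0.54,0],"twist": 0},
    {"gripper": 0,"travel": [-0.3,-0.17,0],"twist": 0},
    {"gripper": 0,"travel": [0,0,0],"twist": 0}
  ]
}}

```text
time_s: 4.8
position: [0.5279, -0.0758, 0.3505]
tcp_rot: [-0.001, 0.353, 0.936, -0.0]
ft_force: [0.2, 0.1, 1.0]
grip_width: 0.0001
finger_force: 0.0
```

```bash
cat >> ph.py <<'E'
def phase(im,cam,lo,hi):
    m=np.median(unwrap(im,cam,.126),axis=1); d=np.degrees(TH)
    hp=m-np.convolve(np.pad(m,15,'edge'),np.ones(31)/31,'valid')   # 31 deg window
    k=np.ones(7)/7; hp=np.convolve(np.pad(hp,3,'edge'),k,'valid')
    out=[]
    for a in range(60):
        b=[x for x in (a-120,a-60,a,a+60) if lo<=x<=hi]
        out.append(np.mean([hp[int(x+100)] for x in b]))
    o=np.array(out);i=int(o.argmin());return i,o[i],np.sort(o)[:4]
def look(n=1):
    for _ in range(n):
        t0=observe()['time_s'];s=grab_frame('side')
        r=phase(s,'side',-25,65)
        print('t',round(t0,3),'side bar phase',r[0],round(float(r[1]),1))
    return s
E
python3 - <<'E'
from ph import *
print(observe()['position'])
s=look();t=grab_frame('top');print(phase(t,'top',-50,50))
for c,f in(('top','t0'),('side','s0')):
    im=cv2.imread(f'pics/{f}.png')[:,:,::-1].copy();print(phase(im,c,-50 if c=='top' else -25,50 if c=='top' else 65))
x=cv2.resize(s[150:330,160:400],(400,300));y=cv2.resize(t[100:280,200:440],(400,300))
cv2.imwrite('pics/d.png',np.hstack([x,y])[:,:,::-1])
E
```

```text
[ 0.5278583  -0.07579079  0.35048475]
t 4.8 side bar phase 42 -16.9
(9, np.float64(-10.5871856267551), array([-10.58718563,  -8.59955072,  -8.42323576,  -8.33540161]))
(37, np.float64(-14.777681728661879), array([-14.77768173, -14.52239027, -13.77963742, -12.83186038]))
(42, np.float64(-16.548142323296176), array([-16.54814232, -16.51522736, -15.66852895, -15.27120634]))
```

View pics/d.png

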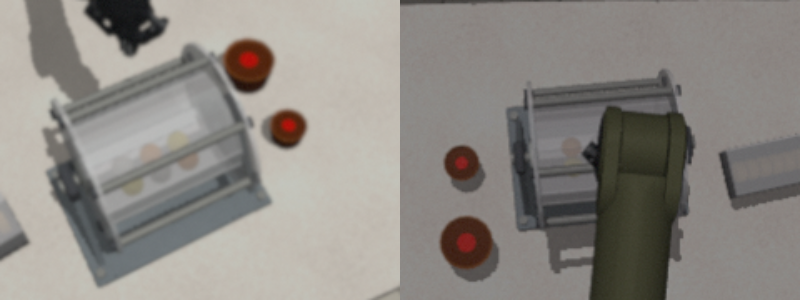

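Emit:
{"fn": "drive_tool", "kwargs": {
  "motion": [
    {"gripper": 0,"travel": [0.28,-0.28,1],"twist": 0},
    {"gripper": 0,"travel": [0,0,1],"twist": 0},
    {"gripper": 0,"travel": [0,0,1],"twist": 0},
    {"gripper": 0,"travel": [0,0,0.7],"twist": 0},
    {"gripper": 0,"travel": [-0.1,0.1,0],"twist": 0},
    {"gripper": 0,"travel": [-0.2,0.2,0],"twist": 0},
    {"gripper": 0,"travel": [-0.3,0.3,0],"twist": 0},
    {"gripper": 0,"travel": [-0.4,0.4,0],"twist": 0},
    {"gripper": 0,"travel": [-0.5,0.5,0],"twist": 0},
    {"gripper": 0,"travel": [-0.65,0.65,0],"twist": 0},
    {"gripper": 0,"travel": [-0.75,0.75,0],"twist": 0},
    {"gripper": 0,"travel": [-0.8,0.8,0.1],"twist": 0}
  ]
}}

```text
time_s: 6.1
position: [0.6265, -0.0683, 0.2762]
tcp_rot: [0.001, 0.351, 0.936, 0.0]
ft_force: [-1.1, 0.6, -0.4]
grip_width: 0.0003
finger_force: 0.2
```

```bash
python3 - <<'E'
from ph import *
s=observe();print(s['position'],s['ft_force']);look()
E
```

```text
[ 0.62645469 -0.06829261  0.27615548] [-1.06360897  0.55284479 -0.44045358]
t 6.1 side bar phase 22 -24.1
```

Emit:
{"fn": "drive_tool", "kwargs": {
  "motion": [
    {"gripper": 0,"travel": [0,0,-1],"twist": 0},
    {"gripper": 0,"travel": [0.5,-0.5,-1],"twist": 0},
    {"gripper": 0,"travel": [1,-1,-0.1],"twist": 0},
    {"gripper": 0,"travel": [1,-1,0],"twist": 0},
    {"gripper": 0,"travel": [1,-1,0],"twist": 0}
  ]
}}

```text
time_s: 6.65
position: [0.526, -0.0754, 0.3182]
tcp_rot: [0.001, 0.352, 0.936, 0.0]
ft_force: [-0.5, -0.3, -0.2]
grip_width: 0.0002
finger_force: 0.0
```

```bash
python3 - <<'E'
from ph import *
s=observe();print(s['position'],s['ft_force']);look(2)
E
```

```text
[ 0.52601481 -0.07536469  0.3182338 ] [-0.5015623  -0.33260011 -0.17287812]
t 6.65 side bar phase 21 -32.1
t 6.7 side bar phase 26 -29.6
```

Emit:
{"fn": "drive_tool", "kwargs": {
  "motion": [
    {"gripper": 0,"travel": [0,0,0.9],"twist": 0},
    {"gripper": 0,"travel": [-0.85,0.85,0.9],"twist": 0},
    {"gripper": 0,"travel": [-0.95,0.95,0.3],"twist": 0},
    {"gripper": 0,"travel": [-0.9,0.9,0],"twist": 0},
    {"gripper": 0,"travel": [-0.78,0.78,0.1],"twist": 0},
    {"gripper": 0,"travel": [-0.75,0.75,0.2],"twist": 0},
    {"gripper": 0,"travel": [0,0,-1],"twist": 0},
    {"gripper": 0,"travel": [0.5,-0.5,-1],"twist": 0},
    {"gripper": 0,"travel": [1,-1,-0.4],"twist": 0},
    {"gripper": 0,"travel": [1,-1,0],"twist": 0},
    {"gripper": 0,"travel": [1,-1,0],"twist": 0}
  ]
}}

```text
time_s: 7.85
position: [0.5472, -0.0738, 0.318]
tcp_rot: [0.001, 0.352, 0.936, -0.0]
ft_force: [-0.3, 0.8, 0.2]
grip_width: 0.0005
finger_force: 0.0
```

```bash
python3 - <<'E'
from ph import *
s=observe();print(s['position'],s['ft_force']);look(1)
E
```

```text
[ 0.54721975 -0.07377978  0.31802736] [-0.27984593  0.8358278   0.19985718]
t 7.85 side bar phase 49 -9.9
```

```bash
python3 - <<'E'
from ph import *
t0=observe()['time_s'];s=grab_frame('side');print(t0,phase(s,'side',-25,65))
x=cv2.resize(s[150:330,160:400],(640,480),interpolation=2)
cv2.imwrite('pics/e.png',x[:,:,::-1]);cv2.imwrite('pics/e_raw.png',s[:,:,::-1])
E
```

```text
7.9 (47, np.float64(-13.103054116947835), array([-13.10305412, -13.09780098, -12.72714553, -12.66228241]))
```

View pics/e.png

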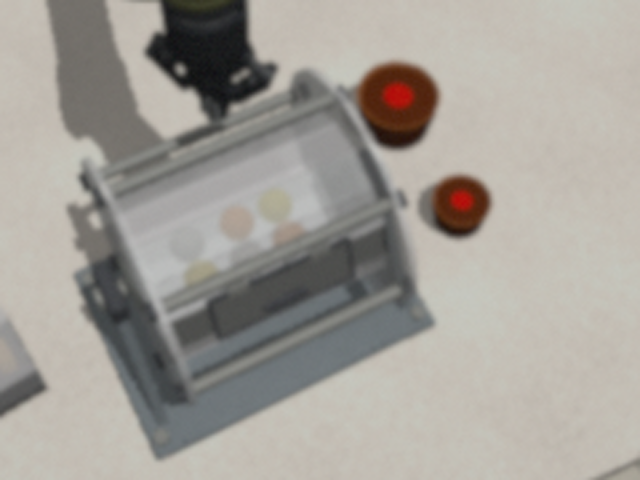

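```bash
cat >> ph.py <<'E'
YS=np.r_[np.linspace(-.114,-.09,9),np.linspace(.088,.112,9)]
def phase(im,cam='side',lo=-25,hi=65,full=False):
    d=np.degrees(TH);o=0
    U=unwrap(im,cam,.126,YS)
    for h in (U[:,:9],U[:,9:]):
        m=h.mean(1)
        hp=m-np.convolve(np.pad(m,15,'edge'),np.ones(31)/31,'valid');hp=np.convolve(np.pad(hp,3,'edge'),np.ones(7)/7,'valid')
        o=o+np.array([np.mean([hp[int(x+100)] for x in (a-120,a-60,a,a+60) if lo<=x<=hi]) for a in range(60)])
    i=int(o.argmin());return i,o[i],np.round(o).astype(int) if full else 0
def hatch(im,ph):
    # darkness of the panel for each candidate slot, side view
    m=np.mean(unwrap(im,'side',.092,np.linspace(-.06,.06,21)),axis=1)
    return [(h,int(m[int(h+90):int(h+111)].mean())) for h in (ph-90,ph-30,ph+30) if -60<=h<=80]
E
python3 - <<'E'
from ph import *
for f in('s0','e_raw'):
    im=cv2.imread(f'pics/{f}.png')[:,:,::-1].copy();r=phase(im,full=True);print(f,r,hatch(im,r[0]))
t0=observe()['time_s'];s=grab_frame('side');r=phase(s);print(t0,r,hatch(s,r[0]));cv2.imwrite('pics/f_raw.png',s[:,:,::-1])
E
```

```text
s0 (43, np.float64(-26.21829218359038), array([  1,  -2,  -3,  -3,  -2,   0,   6,   6,   7,   7,   6,   6,   5,
         5,   6,   6,   7,   8,   9,  10,  10,  11,  11,  12,  13,  15,
        15,  16,  15,  14,  13,  10,   6,   1,  -4,  -2,  -2,  -5,  -9,
       -15, -20, -24, -26, -26, -24, -20, -13,  -5,   2,   8,  13,  17,
        20,  21,  21,  20,  17,  13,   9,   5])) [(-47, 116), (13, 175), (73, 138)]
e_raw (53, np.float64(-19.646566557994092), array([ -9,  -7,  -4,  -1,   2,   5,   3,   4,   4,   5,   5,   5,   5,
         5,   4,   3,   2,   1,   1,   1,   2,   3,   5,   8,  11,  14,
        17,  19,  20,  19,  18,  16,  14,  12,   9,   8,   9,   9,   8,
         6,   2,  -1,  -3,  -3,  -2,  -1,   0,   0,  -2,  -4,  -9, -14,
       -18, -20, -19, -18, -16, -14, -12, -10])) [(-37, 131), (23, 175)]
7.95 (56, np.float64(-19.042487342236765), 0) [(-34, 126), (26, 177)]
```

```bash
cat >> ph.py <<'E'
def phase(im,cam='side',lo=-25,hi=66,full=False):
    U=unwrap(im,cam,.126,np.linspace(-.11,.11,45))
    U=cv2.GaussianBlur(U,(0,0),sigmaX=.1,sigmaY=1.2)
    G=np.gradient(U,axis=0);g=np.abs(np.median(G,axis=1))
    g=np.minimum(g,6)
    o=np.array([np.mean([max(g[int(x+100-6):int(x+100-1)])+max(g[int(x+100+2):int(x+100+7)]) for x in (a-120,a-60,a,a+60) if lo<=x<=hi]) for a in range(60)])
    i=int(np.round(np.mean(np.where(o>o.max()-.4)[0])));return i,o[i],np.round(o,1) if full else 0
E
python3 - <<'E'
from ph import *
for f in('s0','e_raw','f_raw'):
    im=cv2.imread(f'pics/{f}.png')[:,:,::-1].copy();r=phase(im,full=True);print(f,r[:2]);print(r[2].tolist())
    U=np.median(unwrap(im,'side',.126,np.linspace(-.11,.11,45)),axis=1);print([int(v) for v in U[70:170:2]])
E
```

```text
s0 (41, np.float32(10.345207))
[4.800000190734863, 5.5, 6.199999809265137, 6.5, 6.5, 6.400000095367432, 5.599999904632568, 3.9000000953674316, 3.799999952316284, 3.799999952316284, 3.799999952316284, 3.799999952316284, 3.799999952316284, 3.0999999046325684, 2.4000000953674316, 3.5, 3.9000000953674316, 3.9000000953674316, 3.9000000953674316, 3.9000000953674316, 3.9000000953674316, 3.5, 2.799999952316284, 3.0, 3.0999999046325684, 3.299999952316284, 4.199999809265137, 5.699999809265137, 7.400000095367432, 7.599999904632568, 7.599999904632568, 7.599999904632568, 7.599999904632568, 7.699999809265137, 8.0, 7.300000190734863, 8.399999618530273, 8.600000381469727, 9.5, 9.699999809265137, 10.399999618530273, 10.300000190734863, 10.300000190734863, 9.0, 8.199999809265137, 7.699999809265137, 8.399999618530273, 8.5, 9.0, 8.399999618530273, 7.900000095367432, 7.900000095367432, 8.100000381469727, 7.800000190734863, 7.699999809265137, 7.699999809265137, 7.300000190734863, 6.599999904632568, 5.5, 4.900000095367432]
[103, 105, 113, 119, 121, 115, 106, 104, 114, 128, 142, 150, 152, 150, 151, 155, 159
[... 1866 characters left out ...]
58, 2.700000047683716, 3.9000000953674316, 4.5, 4.5, 4.5, 4.5, 4.800000190734863, 5.099999904632568, 9.600000381469727, 10.0, 9.5, 8.800000190734863, 9.399999618530273, 9.899999618530273, 10.0, 9.699999809265137, 10.300000190734863, 10.300000190734863, 11.199999809265137, 11.300000190734863, 11.300000190734863, 11.0, 11.0, 10.300000190734863, 9.5, 8.5, 8.0, 7.400000095367432, 7.199999809265137, 7.199999809265137, 7.099999904632568, 6.5, 5.800000190734863]
[168, 182, 186, 180, 169, 154, 138, 132, 129, 117, 115, 131, 147, 155, 158, 163, 166, 169, 175, 177, 177, 176, 174, 170, 170, 171, 170, 169, 168, 173, 177, 174, 167, 156, 151, 147, 136, 129, 131, 115, 91, 78, 71, 72, 72, 72, 72, 71, 71, 72]
```

Emit:
{"fn": "drive_tool", "kwargs": {
  "motion": [
    {"gripper": 0,"travel": [0.5,-0.5,0],"twist": 0},
    {"gripper": 0,"travel": [0.4,-0.4,0],"twist": 0},
    {"gripper": 0,"travel": [0,0,0],"twist": 0}
  ]
}}

```text
time_s: 8.3
position: [0.522, -0.0754, 0.3179]
tcp_rot: [0.001, 0.352, 0.936, 0.0]
ft_force: [-0.6, 0.6, -0.7]
grip_width: 0.0001
finger_force: 0.0
```

```bash
cat >> ph.py <<'E'
def look(n=1):
    print('hand xs',round(float((observe()['position'][:2]-P0[:2])@[np.cos(P0[2]),np.sin(P0[2])]),4),'z',round(float(observe()['position'][2]),3))
    for k in range(n):
        t0=observe()['time_s'];s=grab_frame('side');r=phase(s);m=np.median(unwrap(s,'side',.126,np.linspace(-.11,.11,45)),axis=1)
        cv2.imwrite(f'pics/r{t0:.2f}.png',s[:,:,::-1])
        mm=m[70:100] # dip of the rear-top bar
        print('t',round(t0,3),'bar',r[0]-1,round(float(r[1]),1),'profile',[int(v) for v in m[60:168:3]],'hatch',hatch(s,r[0]))
E
python3 -c "
from ph import *
look()"
```

```text
hand xs -0.0789 z 0.318
t 8.3 bar 23 12.0 profile [129, 124, 117, 116, 117, 101, 84, 99, 127, 136, 142, 153, 155, 160, 165, 166, 171, 173, 180, 180, 144, 129, 122, 157, 164, 163, 162, 162, 143, 144, 155, 157, 155, 138, 123, 116] hatch [(-6, 168), (54, 155)]
```

Emit:
{"fn": "drive_tool", "kwargs": {
  "motion": [
    {"gripper": 0,"travel": [0,0,0],"twist": 0},
    {"gripper": 0,"travel": [0,0,0],"twist": 0},
    {"gripper": 0,"travel": [0,0,0],"twist": 0},
    {"gripper": 0,"travel": [0,0,0],"twist": 0},
    {"gripper": 0,"travel": [0,0,0],"twist": 0}
  ]
}}

```text
time_s: 8.85
position: [0.5213, -0.0755, 0.3172]
tcp_rot: [-0.0, 0.352, 0.936, -0.0]
ft_force: [-1.0, -0.4, 0.5]
grip_width: -0.0002
finger_force: 0.0
```

```bash
python3 -c "
from ph import *
look()"
```

```text
hand xs -0.0796 z 0.317
t 8.85 bar 15 12.0 profile [120, 125, 143, 167, 183, 185, 171, 151, 144, 137, 138, 151, 153, 161, 165, 165, 168, 162, 131, 122, 140, 179, 175, 180, 174, 162, 159, 157, 141, 128, 127, 127, 136, 140, 125, 123] hatch [(-14, 161), (46, 153)]
```

Emit:
{"fn": "drive_tool", "kwargs": {
  "motion": [
    {"gripper": 0,"travel": [0,0,0.6],"twist": 0},
    {"gripper": 0,"travel": [-0.05,0.05,0.85],"twist": 0},
    {"gripper": 0,"travel": [-0.9,0.9,0.6],"twist": 0},
    {"gripper": 0,"travel": [-0.8,0.8,0],"twist": 0},
    {"gripper": 0,"travel": [-0.75,0.75,0],"twist": 0},
    {"gripper": 0,"travel": [-0.78,0.78,0.1],"twist": 0},
    {"gripper": 0,"travel": [-0.74,0.74,0.15],"twist": 0},
    {"gripper": 0,"travel": [-0.66,0.66,0.15],"twist": 0},
    {"gripper": 0,"travel": [0,0,-1],"twist": 0},
    {"gripper": 0,"travel": [0.5,-0.5,-1],"twist": 0},
    {"gripper": 0,"travel": [1,-1,-0.4],"twist": 0},
    {"gripper": 0,"travel": [1,-1,0],"twist": 0}
  ]
}}

```text
time_s: 10.1
position: [0.5825, -0.0719, 0.3165]
tcp_rot: [0.001, 0.352, 0.936, -0.0]
ft_force: [-0.4, 0.2, 0.3]
grip_width: -0.0
finger_force: 0.0
```

```bash
python3 -c "
from ph import *
look()"
```

```text
hand xs -0.0182 z 0.317
t 10.1 bar 16 12.0 profile [80, 96, 101, 105, 111, 110, 99, 88, 105, 132, 151, 152, 152, 153, 164, 177, 179, 170, 137, 127, 133, 183, 182, 174, 171, 167, 154, 146, 151, 163, 162, 162, 148, 136, 129, 131] hatch [(-13, 162), (47, 156)]
```

Emit:
{"fn": "drive_tool", "kwargs": {
  "motion": [
    {"gripper": 0,"travel": [1,-1,0],"twist": 0},
    {"gripper": 0,"travel": [1,-1,0],"twist": 0},
    {"gripper": 0,"travel": [0.2,-0.2,0],"twist": 0},
    {"gripper": 0,"travel": [0,0,0],"twist": 0},
    {"gripper": 0,"travel": [0,0,0],"twist": 0},
    {"gripper": 0,"travel": [0,0,0],"twist": 0}
  ]
}}

```text
time_s: 10.75
position: [0.5214, -0.0753, 0.3159]
tcp_rot: [0.0, 0.352, 0.936, -0.0]
ft_force: [0.2, 0.4, 0.5]
grip_width: -0.0001
finger_force: 0.0
```

```bash
python3 -c "
from ph import *
look()"
```

```text
hand xs -0.0795 z 0.316
t 10.75 bar 13 12.0 profile [122, 130, 150, 173, 185, 188, 180, 158, 128, 103, 97, 97, 97, 97, 97, 89, 106, 135, 131, 122, 168, 180, 176, 168, 165, 163, 162, 163, 145, 143, 155, 158, 156, 139, 124, 125] hatch [(-16, 92), (44, 163)]
```

Emit:
{"fn": "drive_tool", "kwargs": {
  "motion": [
    {"gripper": 0,"travel": [0,0,0.6],"twist": 0},
    {"gripper": 0,"travel": [0,0,0.7],"twist": 0},
    {"gripper": 0,"travel": [-0.45,0.45,0.7],"twist": 0},
    {"gripper": 0,"travel": [-0.75,0.75,0],"twist": 0},
    {"gripper": 0,"travel": [-0.8,0.8,0],"twist": 0},
    {"gripper": 0,"travel": [-0.8,0.8,0.1],"twist": 0},
    {"gripper": 0,"travel": [-0.78,0.78,0.1],"twist": 0},
    {"gripper": 0,"travel": [-0.73,0.73,0.15],"twist": 0},
    {"gripper": 0,"travel": [0,0,-1],"twist": 0},
    {"gripper": 0,"travel": [0.5,-0.5,-1],"twist": 0},
    {"gripper": 0,"travel": [1,-1,-0.35],"twist": 0},
    {"gripper": 0,"travel": [1,-1,0],"twist": 0}
  ]
}}

```text
time_s: 12.0
position: [0.5714, -0.0726, 0.3156]
tcp_rot: [0.0, 0.352, 0.936, -0.001]
ft_force: [0.4, 0.0, 0.1]
grip_width: 0.0004
finger_force: 0.0
```

```bash
python3 -c "
from ph import *
look()"
```

```text
hand xs -0.0293 z 0.316
t 12.0 bar 15 12.0 profile [81, 99, 103, 106, 112, 114, 115, 125, 134, 138, 149, 151, 151, 153, 164, 177, 178, 167, 134, 127, 143, 185, 183, 171, 166, 165, 157, 149, 164, 166, 162, 162, 147, 135, 126, 114] hatch [(-14, 161), (46, 163)]
```

Emit:
{"fn": "drive_tool", "kwargs": {
  "motion": [
    {"gripper": 0,"travel": [1,-1,0],"twist": 0},
    {"gripper": 0,"travel": [0.8,-0.8,0],"twist": 0},
    {"gripper": 0,"travel": [0,0,0],"twist": 0},
    {"gripper": 0,"travel": [0,0,0],"twist": 0},
    {"gripper": 0,"travel": [0,0,0],"twist": 0},
    {"gripper": 0,"travel": [0,0,0],"twist": 0}
  ]
}}

```text
time_s: 12.65
position: [0.5215, -0.0753, 0.3158]
tcp_rot: [-0.0, 0.352, 0.936, -0.001]
ft_force: [-0.2, 0.8, -0.0]
grip_width: -0.0001
finger_force: 0.0
```

```bash
python3 -c "
from ph import *
look()"
```

```text
hand xs -0.0794 z 0.316
t 12.65 bar 22 12.0 profile [127, 123, 119, 122, 131, 110, 84, 87, 127, 144, 136, 141, 161, 166, 166, 166, 169, 176, 179, 173, 136, 126, 128, 160, 151, 151, 152, 149, 148, 147, 126, 131, 141, 144, 140, 121] hatch [(-7, 168), (53, 144)]
```

Emit:
{"fn": "drive_tool", "kwargs": {
  "motion": [
    {"gripper": 0,"travel": [0,0,1],"twist": 0},
    {"gripper": 0,"travel": [-1,1,1],"twist": 0},
    {"gripper": 0,"travel": [-1,1,0],"twist": 0},
    {"gripper": 0,"travel": [-0.88,0.88,0.1],"twist": 0},
    {"gripper": 0,"travel": [-0.75,0.75,0.1],"twist": 0},
    {"gripper": 0,"travel": [-0.69,0.69,0.15],"twist": 0},
    {"gripper": 0,"travel": [0,0,-1],"twist": 0},
    {"gripper": 0,"travel": [0.5,-0.5,-1],"twist": 0},
    {"gripper": 0,"travel": [1,-1,-0.35],"twist": 0},
    {"gripper": 0,"travel": [1,-1,0],"twist": 0},
    {"gripper": 0,"travel": [1,-1,0],"twist": 0}
  ]
}}

```text
time_s: 13.8
position: [0.5437, -0.0742, 0.3161]
tcp_rot: [0.0, 0.352, 0.936, -0.001]
ft_force: [-0.3, -0.2, 0.5]
grip_width: 0.0
finger_force: 0.0
```

```bash
python3 -c "
from ph import *
look()"
```

```text
hand xs -0.0572 z 0.316
t 13.8 bar 51 11.6 profile [110, 128, 159, 181, 183, 164, 125, 94, 85, 96, 124, 124, 120, 155, 165, 163, 165, 175, 183, 183, 183, 183, 175, 163, 160, 159, 158, 160, 169, 148, 129, 128, 118, 140, 130, 123] hatch [(-38, 108), (22, 178)]
```

```bash
ls pics | tr '\n' ' '; python3 - <<'E'
import cv2
a=[cv2.resize(cv2.imread(f'pics/r{n}.png')[160:320,170:350],(400,355),interpolation=2) for n in('12.65','13.80')]
cv2.imwrite('pics/g.png',cv2.hconcat(a))
E
```

```text
both.png c.png d.png e.png e_raw.png f_raw.png r10.10.png r10.75.png r12.00.png r12.65.png r13.80.png r8.30.png r8.85.png s0.png t0.png
```

View pics/g.png

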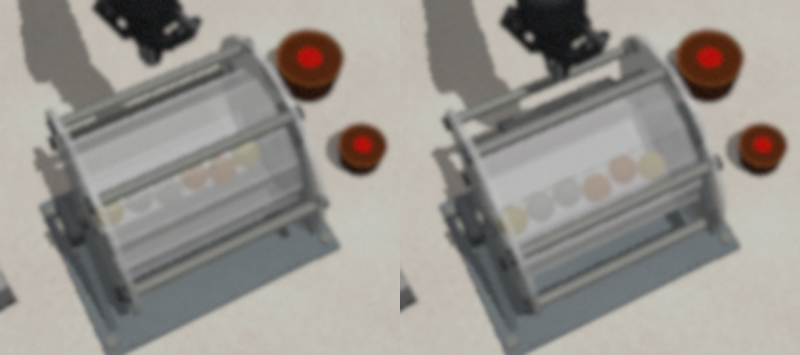

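Emit:
{"fn": "drive_tool", "kwargs": {
  "motion": [
    {"gripper": 0,"travel": [0.8,-0.8,0],"twist": 0},
    {"gripper": 0,"travel": [0,0,0],"twist": 0},
    {"gripper": 0,"travel": [0,0,0],"twist": 0},
    {"gripper": 0,"travel": [0,0,0],"twist": 0}
  ]
}}

```text
time_s: 14.25
position: [0.5223, -0.0752, 0.3162]
tcp_rot: [0.0, 0.352, 0.936, -0.0]
ft_force: [-0.2, 0.4, 0.8]
grip_width: -0.0002
finger_force: 0.0
```

```bash
python3 -c "
from ph import *
look()"
```

```text
hand xs -0.0786 z 0.316
t 14.25 bar 1 11.1 profile [120, 134, 161, 181, 189, 187, 176, 150, 142, 139, 132, 123, 126, 159, 164, 165, 162, 132, 117, 117, 117, 117, 116, 116, 116, 108, 137, 150, 151, 149, 131, 126, 117, 138, 141, 124] hatch [(-28, 129), (32, 112)]
```

Emit:
{"fn": "drive_tool", "kwargs": {
  "motion": [
    {"gripper": 0,"travel": [0,0,0],"twist": 0},
    {"gripper": 0,"travel": [0,0,0],"twist": 0},
    {"gripper": 0,"travel": [0,0,0],"twist": 0},
    {"gripper": 0,"travel": [0,0,0],"twist": 0}
  ]
}}

```text
time_s: 14.7
position: [0.5215, -0.0755, 0.3162]
tcp_rot: [-0.0, 0.352, 0.936, -0.0]
ft_force: [0.3, -0.2, 0.3]
grip_width: -0.0004
finger_force: 0.0
```

```bash
python3 -c "
from ph import *
look()"
```

```text
hand xs -0.0794 z 0.316
t 14.7 bar 49 9.2 profile [119, 123, 145, 173, 185, 186, 176, 148, 128, 130, 120, 121, 148, 155, 165, 174, 176, 175, 176, 176, 184, 187, 187, 185, 174, 163, 146, 145, 134, 129, 118, 82, 69, 69, 69, 69] hatch [(-40, 126), (20, 184), (80, 69)]
```

Emit:
{"fn": "drive_tool", "kwargs": {
  "motion": [
    {"gripper": 0,"travel": [0,0,0],"twist": 0},
    {"gripper": 0,"travel": [0,0,0],"twist": 0},
    {"gripper": 0,"travel": [0,0,0],"twist": 0},
    {"gripper": 0,"travel": [0,0,0],"twist": 0},
    {"gripper": 0,"travel": [0,0,0],"twist": 0},
    {"gripper": 0,"travel": [0,0,0],"twist": 0}
  ]
}}

```text
time_s: 15.35
position: [0.5214, -0.0755, 0.3163]
tcp_rot: [0.0, 0.352, 0.936, 0.0]
ft_force: [0.6, 0.2, 0.6]
grip_width: 0.0003
finger_force: 0.0
```

```bash
python3 -c "
from ph import *
look()"
```

```text
hand xs -0.0795 z 0.316
t 15.35 bar 5 9.5 profile [133, 154, 173, 185, 188, 187, 180, 167, 145, 143, 146, 146, 146, 145, 131, 127, 123, 167, 174, 174, 183, 186, 186, 185, 173, 159, 145, 144, 147, 157, 147, 135, 112, 108, 120, 126] hatch [(-24, 146), (36, 167)]
```

Emit:
{"fn": "drive_tool", "kwargs": {
  "motion": [
    {"gripper": 0,"travel": [0,0,0],"twist": 0},
    {"gripper": 0,"travel": [0,0,0],"twist": 0},
    {"gripper": 0,"travel": [0,0,0],"twist": 0},
    {"gripper": 0,"travel": [0,0,0],"twist": 0},
    {"gripper": 0,"travel": [0,0,0],"twist": 0}
  ]
}}

```text
time_s: 15.9
position: [0.5214, -0.0755, 0.3163]
tcp_rot: [0.0, 0.352, 0.936, 0.0]
ft_force: [-0.2, -0.8, -0.5]
grip_width: -0.0001
finger_force: 0.0
```

```bash
python3 -c "
from ph import *
look()"
```

```text
hand xs -0.0795 z 0.316
t 15.9 bar 3 10.7 profile [132, 153, 173, 186, 188, 187, 181, 168, 145, 135, 145, 151, 148, 145, 130, 123, 124, 164, 165, 159, 158, 155, 156, 166, 170, 163, 161, 154, 141, 152, 157, 158, 156, 130, 122, 124] hatch [(-26, 148), (34, 164)]
```

Emit:
{"fn": "drive_tool", "kwargs": {
  "motion": [
    {"gripper": 0,"travel": [0,0,0],"twist": 0},
    {"gripper": 0,"travel": [0,0,0],"twist": 0},
    {"gripper": 0,"travel": [0,0,0],"twist": 0},
    {"gripper": 0,"travel": [0,0,0],"twist": 0},
    {"gripper": 0,"travel": [0,0,0],"twist": 0},
    {"gripper": 0,"travel": [0,0,0],"twist": 0},
    {"gripper": 0,"travel": [0,0,0],"twist": 0}
  ]
}}

```text
time_s: 16.65
position: [0.5214, -0.0755, 0.3163]
tcp_rot: [0.0, 0.352, 0.936, 0.0]
ft_force: [0.2, 0.7, -0.5]
grip_width: 0.0001
finger_force: 0.0
```

```bash
python3 -c "
from ph import *
look()"
```

```text
hand xs -0.0795 z 0.316
t 16.65 bar 19 12.0 profile [123, 120, 126, 150, 172, 164, 124, 100, 110, 126, 146, 151, 150, 152, 162, 172, 175, 175, 165, 134, 124, 140, 182, 181, 169, 167, 164, 150, 142, 151, 158, 160, 154, 132, 124, 128] hatch [(-10, 163), (50, 157)]
```

Emit:
{"fn": "drive_tool", "kwargs": {
  "motion": [
    {"gripper": 0,"travel": [0,0,0.9],"twist": 0},
    {"gripper": 0,"travel": [-0.35,0.35,0.9],"twist": 0},
    {"gripper": 0,"travel": [-0.75,0.75,0.2],"twist": 0},
    {"gripper": 0,"travel": [-0.78,0.78,0],"twist": 0},
    {"gripper": 0,"travel": [-0.78,0.78,0.1],"twist": 0},
    {"gripper": 0,"travel": [-0.76,0.76,0.1],"twist": 0},
    {"gripper": 0,"travel": [-0.7,0.7,0.15],"twist": 0},
    {"gripper": 0,"travel": [-0.6,0.6,0.2],"twist": 0},
    {"gripper": 0,"travel": [0,0,-1],"twist": 0},
    {"gripper": 0,"travel": [0.4,-0.4,-1],"twist": 0},
    {"gripper": 0,"travel": [1,-1,-0.55],"twist": 0},
    {"gripper": 0,"travel": [1,-1,0],"twist": 0}
  ]
}}

```text
time_s: 17.9
position: [0.5873, -0.0717, 0.3178]
tcp_rot: [0.001, 0.352, 0.936, -0.0]
ft_force: [-0.2, -0.0, 1.3]
grip_width: 0.0001
finger_force: 0.0
```

```bash
python3 -c "
from ph import *
look()"
```

```text
hand xs -0.0135 z 0.318
t 17.9 bar 21 12.0 profile [76, 87, 105, 104, 110, 112, 103, 105, 129, 142, 143, 148, 156, 166, 168, 171, 180, 180, 161, 135, 125, 157, 183, 147, 102, 95, 95, 95, 95, 95, 94, 89, 114, 141, 143, 127] hatch [(-8, 172), (52, 91)]
```

Emit:
{"fn": "drive_tool", "kwargs": {
  "motion": [
    {"gripper": 0,"travel": [1,-1,0],"twist": 0},
    {"gripper": 0,"travel": [1,-1,0],"twist": 0},
    {"gripper": 0,"travel": [0.35,-0.35,0],"twist": 0},
    {"gripper": 0,"travel": [0,0,0],"twist": 0},
    {"gripper": 0,"travel": [0,0,0],"twist": 0}
  ]
}}

```text
time_s: 18.45
position: [0.5214, -0.0751, 0.3166]
tcp_rot: [0.001, 0.352, 0.936, 0.0]
ft_force: [0.4, 0.0, -0.1]
grip_width: 0.0001
finger_force: 0.0
```

```bash
python3 -c "
from ph import *
look()"
```

```text
hand xs -0.0794 z 0.317
t 18.45 bar 9 12.0 profile [126, 144, 166, 182, 187, 187, 182, 173, 158, 146, 137, 141, 151, 162, 163, 148, 130, 121, 139, 174, 180, 185, 186, 182, 167, 152, 147, 146, 151, 163, 160, 143, 140, 139, 124, 113] hatch [(-20, 153), (40, 159)]
```

Emit:
{"fn": "drive_tool", "kwargs": {
  "motion": [
    {"gripper": 0,"travel": [0,0,0],"twist": 0},
    {"gripper": 0,"travel": [0,0,0.7],"twist": 0},
    {"gripper": 0,"travel": [-0.15,0.15,0.8],"twist": 0},
    {"gripper": 0,"travel": [-0.6,0.6,0.5],"twist": 0},
    {"gripper": 0,"travel": [-0.74,0.74,0],"twist": 0},
    {"gripper": 0,"travel": [-0.74,0.74,0],"twist": 0},
    {"gripper": 0,"travel": [-0.75,0.75,0.1],"twist": 0},
    {"gripper": 0,"travel": [-0.74,0.74,0.1],"twist": 0},
    {"gripper": 0,"travel": [-0.68,0.68,0.2],"twist": 0},
    {"gripper": 0,"travel": [0,0,-1],"twist": 0},
    {"gripper": 0,"travel": [0.4,-0.4,-1],"twist": 0},
    {"gripper": 0,"travel": [1,-1,-0.5],"twist": 0}
  ]
}}

```text
time_s: 19.7
position: [0.6068, -0.0695, 0.3174]
tcp_rot: [0.0, 0.351, 0.936, -0.001]
ft_force: [-0.3, 0.6, 0.6]
grip_width: 0.0002
finger_force: 0.0
```

```bash
python3 -c "
from ph import *
look()"
```

```text
hand xs 0.0061 z 0.317
t 19.7 bar 2 10.2 profile [97, 103, 108, 112, 113, 113, 116, 117, 121, 130, 147, 145, 140, 129, 127, 119, 158, 176, 172, 164, 161, 160, 162, 165, 173, 171, 168, 150, 142, 154, 161, 162, 154, 129, 130, 116] hatch [(-27, 103), (33, 169)]
```

Emit:
{"fn": "drive_tool", "kwargs": {
  "motion": [
    {"gripper": 0,"travel": [1,-1,0],"twist": 0},
    {"gripper": 0,"travel": [1,-1,0],"twist": 0},
    {"gripper": 0,"travel": [1,-1,0],"twist": 0},
    {"gripper": 0,"travel": [0,0,0],"twist": 0},
    {"gripper": 0,"travel": [0,0,0],"twist": 0},
    {"gripper": 0,"travel": [0,0,0],"twist": 0},
    {"gripper": 0,"travel": [0,0,0],"twist": 0}
  ]
}}

```text
time_s: 20.45
position: [0.5213, -0.0753, 0.3178]
tcp_rot: [-0.0, 0.352, 0.936, -0.001]
ft_force: [0.2, 0.4, -0.1]
grip_width: -0.0001
finger_force: 0.0
```

```bash
python3 -c "
from ph import *
look()"
```

```text
hand xs -0.0796 z 0.318
t 20.45 bar 14 12.0 profile [120, 129, 151, 173, 183, 167, 125, 95, 113, 138, 146, 148, 149, 153, 164, 174, 174, 142, 129, 122, 175, 186, 186, 183, 172, 163, 144, 143, 148, 161, 162, 155, 141, 136, 131, 128] hatch [(-15, 158), (45, 155)]
```

Emit:
{"fn": "drive_tool", "kwargs": {
  "motion": [
    {"gripper": 0,"travel": [0,0,0.7],"twist": 0},
    {"gripper": 0,"travel": [-0.15,0.15,0.8],"twist": 0},
    {"gripper": 0,"travel": [-0.7,0.7,0.55],"twist": 0},
    {"gripper": 0,"travel": [-0.77,0.77,0],"twist": 0},
    {"gripper": 0,"travel": [-0.77,0.77,0],"twist": 0},
    {"gripper": 0,"travel": [-0.77,0.77,0.1],"twist": 0},
    {"gripper": 0,"travel": [-0.74,0.74,0.15],"twist": 0},
    {"gripper": 0,"travel": [-0.66,0.66,0.2],"twist": 0},
    {"gripper": 0,"travel": [0,0,-1],"twist": 0},
    {"gripper": 0,"travel": [0.4,-0.4,-1],"twist": 0},
    {"gripper": 0,"travel": [1,-1,-0.5],"twist": 0},
    {"gripper": 0,"travel": [1,-1,0],"twist": 0}
  ]
}}

```text
time_s: 21.7
position: [0.5818, -0.0721, 0.3182]
tcp_rot: [0.001, 0.352, 0.936, -0.001]
ft_force: [-0.2, -0.6, 0.4]
grip_width: -0.0002
finger_force: 0.0
```

```bash
python3 -c "
from ph import *
look()"
```

```text
hand xs -0.019 z 0.318
t 21.7 bar 23 12.0 profile [75, 83, 103, 104, 108, 109, 100, 103, 128, 146, 144, 148, 155, 164, 168, 172, 180, 181, 170, 137, 129, 138, 185, 156, 104, 95, 94, 94, 94, 94, 94, 89, 106, 136, 141, 129] hatch [(-6, 174), (54, 90)]
```

Emit:
{"fn": "drive_tool", "kwargs": {
  "motion": [
    {"gripper": 0,"travel": [1,-1,0],"twist": 0},
    {"gripper": 0,"travel": [1,-1,0],"twist": 0},
    {"gripper": 0,"travel": [0.13,-0.13,0],"twist": 0}
  ]
}}

```text
time_s: 22.05
position: [0.5192, -0.0763, 0.3175]
tcp_rot: [-0.001, 0.352, 0.936, 0.001]
ft_force: [-0.1, -0.5, 0.3]
grip_width: -0.0
finger_force: 0.0
```

```bash
python3 -c "
from ph import *
look()"
```

```text
hand xs -0.0817 z 0.317
t 22.05 bar 57 10.7 profile [125, 144, 168, 183, 188, 186, 177, 152, 138, 129, 126, 130, 118, 128, 159, 169, 174, 174, 176, 185, 185, 182, 185, 179, 169, 165, 162, 154, 145, 153, 137, 130, 116, 79, 65, 65] hatch [(-32, 128), (28, 178)]
```

Emit:
{"fn": "drive_tool", "kwargs": {
  "motion": [
    {"gripper": 0,"travel": [0,0,0],"twist": 0},
    {"gripper": 0,"travel": [0,0,0],"twist": 0},
    {"gripper": 0,"travel": [0,0,0.7],"twist": 0},
    {"gripper": 0,"travel": [-0.2,0.2,0.8],"twist": 0},
    {"gripper": 0,"travel": [-0.68,0.68,0.55],"twist": 0},
    {"gripper": 0,"travel": [-0.73,0.73,0],"twist": 0},
    {"gripper": 0,"travel": [-0.73,0.73,0],"twist": 0},
    {"gripper": 0,"travel": [-0.73,0.73,0.1],"twist": 0},
    {"gripper": 0,"travel": [-0.7,0.7,0.15],"twist": 0},
    {"gripper": 0,"travel": [-0.6,0.6,0.15],"twist": 0},
    {"gripper": 0,"travel": [0,0,-1],"twist": 0},
    {"gripper": 0,"travel": [0.2,-0.2,-1],"twist": 0}
  ]
}}

```text
time_s: 23.3
position: [0.6396, -0.0672, 0.3063]
tcp_rot: [-0.002, 0.352, 0.936, -0.002]
ft_force: [0.4, -0.6, 0.8]
grip_width: 0.0001
finger_force: 0.0
```

```bash
python3 -c "
from ph import *
look()"
```

```text
hand xs 0.039 z 0.306
t 23.3 bar 31 3.1 profile [47, 41, 42, 43, 56, 77, 98, 114, 120, 124, 104, 81, 89, 143, 154, 153, 153, 153, 152, 170, 175, 165, 164, 165, 164, 155, 154, 152, 160, 171, 140, 131, 117, 129, 141, 130] hatch [(-58, 85), (2, 116), (62, 143)]
```

Emit:
{"fn": "drive_tool", "kwargs": {
  "motion": [
    {"gripper": 0,"travel": [0.3,-0.3,-1],"twist": 0},
    {"gripper": 0,"travel": [1,-1,-1],"twist": 0},
    {"gripper": 0,"travel": [1,-1,0],"twist": 0},
    {"gripper": 0,"travel": [1,-1,0],"twist": 0},
    {"gripper": 0,"travel": [0.6,-0.6,0],"twist": 1},
    {"gripper": 0,"travel": [0,0,0],"twist": 1},
    {"gripper": 0,"travel": [0,0,0],"twist": 1},
    {"gripper": 0,"travel": [0,0,0],"twist": 1},
    {"gripper": 0,"travel": [0,0,0],"twist": 1},
    {"gripper": 0,"travel": [0,0,0],"twist": 1},
    {"gripper": 0,"travel": [0,0,0],"twist": 1},
    {"gripper": 0,"travel": [0,0,0],"twist": 1}
  ]
}}

```text
time_s: 24.55
position: [0.5293, -0.0749, 0.3479]
tcp_rot: [-0.0, 0.652, 0.758, -0.001]
ft_force: [0.6, 0.1, 0.5]
grip_width: 0.0004
finger_force: 0.0
```

```bash
python3 -c "
from ph import *
look(1)
s=observe();print(s['joints'],s['tcp_rot'],s['ft_force'])"
```

```text
hand xs -0.0716 z 0.348
t 24.55 bar 41 12.0 profile [126, 122, 122, 133, 160, 161, 140, 130, 114, 100, 131, 150, 149, 149, 160, 174, 175, 174, 173, 178, 180, 184, 182, 172, 168, 165, 146, 129, 121, 133, 157, 159, 146, 133, 126, 129] hatch [(-48, 104), (12, 178), (72, 143)]
[-0.71101971  0.03253259  0.83168664  1.56729908 -0.02314685  1.55344268
  0.26766576] [-1.90779485e-04  6.53334199e-01  7.57069310e-01 -6.69408224e-04] [-0.30249287 -0.21209856 -0.81076757]
```

Emit:
{"fn": "drive_tool", "kwargs": {
  "motion": [
    {"gripper": 0,"travel": [0,0,0],"twist": 1},
    {"gripper": 0,"travel": [0,0,0],"twist": 0},
    {"gripper": 0,"travel": [0,0,0],"twist": 0},
    {"gripper": 0,"travel": [0,0,0],"twist": 0},
    {"gripper": 0,"travel": [0,0,0],"twist": 0},
    {"gripper": 0,"travel": [0,0,0],"twist": 0},
    {"gripper": 0,"travel": [0,0,0],"twist": 0},
    {"gripper": 0,"travel": [0,0,0],"twist": 0},
    {"gripper": 0,"travel": [0,0,0],"twist": 0},
    {"gripper": 0,"travel": [0,0,0],"twist": 0},
    {"gripper": 0,"travel": [0,0,0],"twist": 0},
    {"gripper": 0,"travel": [0,0,0],"twist": 0}
  ]
}}

```text
time_s: 25.8
position: [0.529, -0.075, 0.3493]
tcp_rot: [0.0, 0.683, 0.73, 0.0]
ft_force: [-0.2, -0.4, -0.6]
grip_width: 0.0001
finger_force: 0.0
```

```bash
python3 -c "
from ph import *
look(1)"
```

```text
hand xs -0.0718 z 0.349
t 25.8 bar 15 12.0 profile [124, 140, 164, 182, 188, 189, 188, 182, 165, 142, 133, 145, 159, 164, 165, 160, 135, 128, 128, 175, 180, 149, 102, 99, 99, 99, 99, 98, 98, 94, 113, 146, 146, 146, 132, 116] hatch [(-14, 162), (46, 94)]
```

Emit:
{"fn": "drive_tool", "kwargs": {
  "motion": [
    {"gripper": 0,"travel": [0,0,0],"twist": 0},
    {"gripper": 0,"travel": [0,0,0],"twist": 0},
    {"gripper": 0,"travel": [0,0,0],"twist": 0},
    {"gripper": 0,"travel": [0,0,0],"twist": 0},
    {"gripper": 0,"travel": [0,0,0],"twist": 0},
    {"gripper": 0,"travel": [0,0,0],"twist": 0},
    {"gripper": 0,"travel": [0,0,0],"twist": 0},
    {"gripper": 0,"travel": [0,0,0],"twist": 0}
  ]
}}

```text
time_s: 26.65
position: [0.529, -0.075, 0.3493]
tcp_rot: [-0.0, 0.683, 0.73, 0.0]
ft_force: [-0.0, -0.3, -0.6]
grip_width: -0.0001
finger_force: 0.0
```

```bash
python3 -c "
from ph import *
look(1)"
```

```text
hand xs -0.0718 z 0.349
t 26.65 bar 29 3.3 profile [130, 149, 172, 185, 188, 188, 180, 160, 145, 139, 139, 149, 134, 130, 117, 145, 167, 173, 181, 182, 182, 181, 175, 174, 162, 159, 157, 157, 158, 156, 155, 151, 129, 129, 108, 73] hatch [(-60, 144), (0, 161), (60, 153)]
```

Emit:
{"fn": "drive_tool", "kwargs": {
  "motion": [
    {"gripper": 0,"travel": [0,0,0],"twist": 0},
    {"gripper": 0,"travel": [0,0,0],"twist": 0},
    {"gripper": 0,"travel": [0,0,0],"twist": 0},
    {"gripper": 0,"travel": [0,0,0],"twist": 0},
    {"gripper": 0,"travel": [0,0,0],"twist": 0},
    {"gripper": 0,"travel": [0,0,0],"twist": 0},
    {"gripper": 0,"travel": [0,0,0],"twist": 0},
    {"gripper": 0,"travel": [0,0,0],"twist": 0},
    {"gripper": 0,"travel": [0,0,0],"twist": 0},
    {"gripper": 0,"travel": [0,0,0],"twist": 0}
  ]
}}

```text
time_s: 27.7
position: [0.529, -0.075, 0.3493]
tcp_rot: [0.0, 0.683, 0.73, 0.0]
ft_force: [-0.4, 0.2, -0.4]
grip_width: -0.0002
finger_force: 0.0
```

```bash
python3 -c "
from ph import *
look(1)"
```

```text
hand xs -0.0718 z 0.349
t 27.7 bar 47 12.0 profile [120, 124, 143, 168, 183, 187, 176, 149, 126, 128, 116, 123, 150, 158, 164, 165, 168, 170, 178, 183, 183, 178, 177, 172, 165, 162, 160, 161, 134, 126, 120, 132, 152, 125, 102, 108] hatch [(-42, 125), (18, 180), (78, 122)]
```

Emit:
{"fn": "drive_tool", "kwargs": {
  "motion": [
    {"gripper": 0.5,"travel": [0,0,0],"twist": 0},
    {"gripper": 0.5,"travel": [0,0,0],"twist": 0},
    {"gripper": 0.5,"travel": [0,0,0],"twist": 0},
    {"gripper": 0.5,"travel": [0,0,0],"twist": 0},
    {"gripper": 0.5,"travel": [0,0,0],"twist": 0},
    {"gripper": 0.5,"travel": [0,0,0],"twist": 0},
    {"gripper": 0.5,"travel": [0,0,0],"twist": 0},
    {"gripper": 0.5,"travel": [0,0,0],"twist": 0}
  ]
}}

```text
time_s: 28.55
position: [0.529, -0.075, 0.3493]
tcp_rot: [0.0, 0.683, 0.73, 0.0]
ft_force: [-0.3, -0.2, 0.2]
grip_width: 0.0422
finger_force: 0.0
```

```bash
python3 -c "
from ph import *
look(1)"
```

```text
hand xs -0.0718 z 0.349
t 28.55 bar 18 12.0 profile [120, 118, 127, 154, 176, 170, 140, 127, 143, 139, 134, 147, 158, 164, 165, 165, 166, 174, 164, 130, 120, 149, 178, 175, 169, 157, 154, 152, 150, 129, 124, 126, 137, 145, 129, 121] hatch [(-11, 164), (49, 147)]
```

Emit:
{"fn": "drive_tool", "kwargs": {
  "motion": [
    {"gripper": 0.5,"travel": [0,0,1],"twist": 0},
    {"gripper": 0.5,"travel": [0,0.1,1],"twist": 0},
    {"gripper": 0.5,"travel": [0,0.25,1],"twist": 0},
    {"gripper": 0.5,"travel": [0,0.3,0.7],"twist": 0},
    {"gripper": 0.5,"travel": [0,0.3,0.15],"twist": 0},
    {"gripper": 0.5,"travel": [0,0.35,0],"twist": 0}
  ]
}}

```text
time_s: 29.2
position: [0.5554, -0.0731, 0.2723]
tcp_rot: [-0.0, 0.683, 0.73, -0.0]
ft_force: [-0.1, -0.4, -0.1]
grip_width: 0.0426
finger_force: 0.0
```

```bash
python3 -c "
from ph import *
look(1)
print(observe()['ft_force'])"
```

```text
hand xs -0.0454 z 0.272
t 29.2 bar 31 10.1 profile [117, 104, 100, 114, 123, 123, 115, 113, 129, 133, 148, 151, 150, 152, 162, 173, 176, 175, 175, 184, 183, 183, 181, 170, 142, 128, 113, 125, 137, 152, 158, 160, 152, 133, 125, 129] hatch [(-58, 104), (2, 176), (62, 155)]
[1.22278999 0.78175451 0.22645882]
```

Emit:
{"fn": "drive_tool", "kwargs": {
  "motion": [
    {"gripper": 0.5,"travel": [0,0.35,0],"twist": 0},
    {"gripper": 0.5,"travel": [0,0.45,0],"twist": 0},
    {"gripper": 0.5,"travel": [0,0.5,0],"twist": 0},
    {"gripper": 0.5,"travel": [0,0.5,0],"twist": 0},
    {"gripper": 0.5,"travel": [0,0.5,0],"twist": 0},
    {"gripper": 0.5,"travel": [0,0.5,0],"twist": 0},
    {"gripper": 0.5,"travel": [0,0.5,0],"twist": 0},
    {"gripper": 0.5,"travel": [0,0.5,0],"twist": 0},
    {"gripper": 0.5,"travel": [0,0.5,0],"twist": 0},
    {"gripper": 0.5,"travel": [0,0.5,0],"twist": 0},
    {"gripper": 0.5,"travel": [0,0.5,0],"twist": 0},
    {"gripper": 0.5,"travel": [0,0.5,-0.5],"twist": 0}
  ]
}}

```text
time_s: 30.45
position: [0.6709, -0.0652, 0.281]
tcp_rot: [-0.001, 0.683, 0.73, -0.001]
ft_force: [-0.7, 0.2, -0.5]
grip_width: 0.0427
finger_force: 0.0
```

Emit:
{"fn": "drive_tool", "kwargs": {
  "motion": [
    {"gripper": 0.5,"travel": [0,0.5,-1],"twist": 0},
    {"gripper": 0.5,"travel": [0,0.2,-1],"twist": 0},
    {"gripper": 0.5,"travel": [0,0,-1],"twist": 0},
    {"gripper": 0.5,"travel": [0,-1,-0.3],"twist": 0},
    {"gripper": 0.5,"travel": [0,-1,0],"twist": 0},
    {"gripper": 0.5,"travel": [0,-1,0],"twist": 0},
    {"gripper": 0.5,"travel": [0,-1,0],"twist": 0},
    {"gripper": 0.5,"travel": [0,-1,0],"twist": 0}
  ]
}}

```text
time_s: 31.25
position: [0.5845, -0.0714, 0.3485]
tcp_rot: [0.0, 0.683, 0.73, 0.0]
ft_force: [0.8, -0.2, -0.0]
grip_width: 0.0427
finger_force: 0.0
```

```bash
python3 -c "
from ph import *
look(1)
print(observe()['ft_force'])"
```

```text
hand xs -0.0162 z 0.348
t 31.25 bar 43 4.3 profile [104, 105, 109, 114, 116, 116, 116, 122, 126, 127, 130, 147, 134, 131, 118, 142, 168, 176, 183, 184, 184, 183, 178, 180, 167, 162, 157, 158, 155, 153, 156, 153, 133, 130, 117, 112] hatch [(-46, 106), (14, 183), (74, 133)]
[-0.14087326 -2.39358519  0.35854558]
```

Emit:
{"fn": "drive_tool", "kwargs": {
  "motion": [
    {"gripper": 0.5,"travel": [0,-1,0],"twist": 0},
    {"gripper": 0.5,"travel": [0,-1,0],"twist": 0},
    {"gripper": 0.5,"travel": [0,-0.7,0],"twist": 0}
  ]
}}

```text
time_s: 31.6
position: [0.5306, -0.0752, 0.3487]
tcp_rot: [0.0, 0.684, 0.73, 0.0]
ft_force: [-0.5, -0.0, -0.4]
grip_width: 0.0427
finger_force: 0.0
```

```bash
python3 -c "
from ph import *
look(1)"
```

```text
hand xs -0.0703 z 0.349
t 31.6 bar 11 12.0 profile [120, 133, 159, 180, 184, 169, 129, 95, 116, 141, 140, 143, 150, 158, 163, 166, 145, 129, 117, 158, 181, 185, 180, 170, 164, 153, 148, 151, 163, 169, 165, 147, 139, 138, 136, 126] hatch [(-18, 154), (42, 159)]
```

Emit:
{"fn": "drive_tool", "kwargs": {
  "motion": [
    {"gripper": 0.5,"travel": [0,0,0],"twist": 0},
    {"gripper": 0.5,"travel": [0,0,0.3],"twist": 0},
    {"gripper": 0.5,"travel": [0,0,0.8],"twist": 0},
    {"gripper": 0.5,"travel": [0,0.1,0.9],"twist": 0},
    {"gripper": 0.5,"travel": [0,0.2,1],"twist": 0},
    {"gripper": 0.5,"travel": [0,0.25,0.7],"twist": 0},
    {"gripper": 0.5,"travel": [0,0.25,0.15],"twist": 0}
  ]
}}

```text
time_s: 32.35
position: [0.5468, -0.0735, 0.2692]
tcp_rot: [-0.001, 0.683, 0.73, -0.001]
ft_force: [0.8, 0.6, 0.2]
grip_width: 0.0428
finger_force: 0.0
```

```bash
python3 -c "
from ph import *
look(1)"
```

```text
hand xs -0.054 z 0.269
t 32.35 bar 31 12.0 profile [116, 120, 125, 129, 121, 109, 97, 94, 108, 128, 133, 140, 157, 165, 165, 165, 170, 176, 177, 179, 180, 183, 180, 140, 128, 118, 147, 153, 167, 170, 156, 146, 142, 143, 141, 121] hatch [(-58, 88), (2, 173), (62, 156)]
```

Emit:
{"fn": "drive_tool", "kwargs": {
  "motion": [
    {"gripper": 0.35,"travel": [0,0.28,0],"twist": 0},
    {"gripper": 0.24,"travel": [0,0.28,0],"twist": 0},
    {"gripper": 0.24,"travel": [0,0.28,-0.1],"twist": 0},
    {"gripper": 0.24,"travel": [0,0.28,-0.1],"twist": 0},
    {"gripper": 0.24,"travel": [0,0.28,-0.1],"twist": 0},
    {"gripper": 0.24,"travel": [0,0.28,-0.1],"twist": 0},
    {"gripper": 0.24,"travel": [0,0.28,0],"twist": 0},
    {"gripper": 0.24,"travel": [0,0.28,0],"twist": 0},
    {"gripper": 0.24,"travel": [0,0.28,0],"twist": 0},
    {"gripper": 0.24,"travel": [0,0.28,0],"twist": 0}
  ]
}}

```text
time_s: 33.4
position: [0.6034, -0.07, 0.2792]
tcp_rot: [-0.0, 0.683, 0.73, 0.0]
ft_force: [0.9, -0.1, 0.0]
grip_width: 0.0205
finger_force: 0.0
```

```bash
python3 -c "
from ph import *
look(1);print(observe()['ft_force'],observe()['grip_width'])"
```

```text
hand xs 0.0027 z 0.279
t 33.4 bar 57 12.0 profile [101, 104, 108, 113, 115, 113, 112, 92, 79, 80, 82, 86, 102, 130, 117, 141, 171, 177, 176, 180, 182, 188, 188, 180, 162, 152, 152, 152, 165, 174, 164, 143, 127, 131, 118, 103] hatch [(-32, 59), (28, 177)]
[-0.62299497  0.13237611  1.30037302] 0.02053715110251911
```

Emit:
{"fn": "drive_tool", "kwargs": {
  "motion": [
    {"gripper": 0.24,"travel": [0,0.15,0],"twist": 0},
    {"gripper": 0.24,"travel": [0,0.25,0],"twist": 0},
    {"gripper": 0.24,"travel": [0,0.28,0.03],"twist": 0},
    {"gripper": 0.24,"travel": [0,0.28,0.04],"twist": 0},
    {"gripper": 0.24,"travel": [0,0.28,0.05],"twist": 0},
    {"gripper": 0.24,"travel": [0,0.28,0.06],"twist": 0},
    {"gripper": 0.24,"travel": [0,0.28,0.07],"twist": 0},
    {"gripper": 0.24,"travel": [0,0.28,0.08],"twist": 0},
    {"gripper": 0.24,"travel": [0,0.25,0.08],"twist": 0},
    {"gripper": 0.24,"travel": [0,0.2,0.08],"twist": 0},
    {"gripper": 0.24,"travel": [0,0.15,0.07],"twist": 0},
    {"gripper": 0.24,"travel": [0,0.1,0.05],"twist": 0}
  ]
}}

```text
time_s: 34.65
position: [0.6588, -0.0663, 0.2669]
tcp_rot: [0.0, 0.683, 0.73, 0.0]
ft_force: [-0.1, 1.0, -1.1]
grip_width: 0.0204
finger_force: 0.0
```

```bash
python3 - <<'E'
from ph import *
look(1);print(observe()['ft_force'],observe()['position'])
s=grab_frame('side');t=grab_frame('top')
x=cv2.resize(s[160:320,170:350],(400,355),interpolation=2);y=cv2.resize(t[110:270,230:410],(400,355),interpolation=2)
cv2.imwrite('pics/k.png',np.hstack([x,y])[:,:,::-1])
E
```

```text
hand xs 0.0582 z 0.267
t 34.65 bar 23 12.0 profile [92, 83, 76, 66, 63, 65, 75, 102, 126, 131, 130, 96, 67, 65, 66, 66, 65, 86, 93, 92, 156, 174, 138, 128, 130, 153, 149, 151, 169, 176, 171, 152, 146, 145, 143, 132] hatch [(-6, 51), (54, 165)]
[ 1.80609602 -0.21695266 -2.61029937] [ 0.65894548 -0.06627645  0.26677204]
```

View pics/k.png

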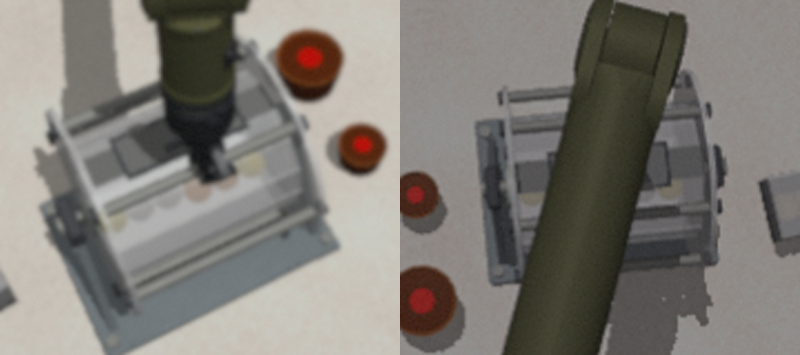

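Emit:
{"fn": "drive_tool", "kwargs": {
  "motion": [
    {"gripper": 0.24,"travel": [0,0.1,0.03],"twist": 0},
    {"gripper": 0.24,"travel": [0,0.1,0.03],"twist": 0},
    {"gripper": 0.24,"travel": [0,0.05,0],"twist": 0},
    {"gripper": 0.24,"travel": [0,0,0],"twist": 0},
    {"gripper": 0.24,"travel": [0,0,0],"twist": 0},
    {"gripper": 0.24,"travel": [0,0,0],"twist": 0},
    {"gripper": 0.24,"travel": [0,0,0],"twist": 0},
    {"gripper": 0.24,"travel": [0,0,0],"twist": 0},
    {"gripper": 0.24,"travel": [0,0,0],"twist": 0},
    {"gripper": 0.24,"travel": [0,0,0],"twist": 0},
    {"gripper": 0.24,"travel": [0,0,0],"twist": 0},
    {"gripper": 0.24,"travel": [0,0,0],"twist": 0}
  ]
}}

```text
time_s: 36.0
position: [0.6634, -0.066, 0.2659]
tcp_rot: [0.0, 0.683, 0.73, 0.0]
ft_force: [0.4, -0.1, -0.5]
grip_width: 0.0205
finger_force: 0.0
```

Emit:
{"fn": "drive_tool", "kwargs": {
  "motion": [
    {"gripper": 0.35,"travel": [0,0,0],"twist": 0},
    {"gripper": 0.4,"travel": [0,0,0],"twist": 0},
    {"gripper": 0.4,"travel": [0,0,-0.3],"twist": 0},
    {"gripper": 0.4,"travel": [0,0,-0.8],"twist": 0},
    {"gripper": 0.4,"travel": [0,0,-1],"twist": 0},
    {"gripper": 0.4,"travel": [0,0,-1],"twist": 0},
    {"gripper": 0.4,"travel": [0,0,-1],"twist": 0},
    {"gripper": 0.4,"travel": [0,-1,-1],"twist": 0},
    {"gripper": 0.4,"travel": [0,-1,0],"twist": 0},
    {"gripper": 0.4,"travel": [0,-1,0],"twist": 0},
    {"gripper": 0.4,"travel": [0,-1,0],"twist": 0},
    {"gripper": 0.4,"travel": [0,-1,0],"twist": 0}
  ]
}}

```text
time_s: 37.2
position: [0.563, -0.0733, 0.3695]
tcp_rot: [0.001, 0.684, 0.73, 0.001]
ft_force: [1.0, -0.6, 1.2]
grip_width: 0.0341
finger_force: 0.0
```

Emit:
{"fn": "drive_tool", "kwargs": {
  "motion": [
    {"gripper": 0.4,"travel": [1,-1,0],"twist": 0},
    {"gripper": 0.4,"travel": [1,-1,0],"twist": 0},
    {"gripper": 0.4,"travel": [1,-0.5,0],"twist": 0},
    {"gripper": 0.4,"travel": [1,0,0],"twist": 0},
    {"gripper": 0.4,"travel": [1,0,0],"twist": 0},
    {"gripper": 0.4,"travel": [1,0,0],"twist": 0},
    {"gripper": 0.4,"travel": [1,0,0],"twist": 0},
    {"gripper": 0.4,"travel": [1,0,0],"twist": 0},
    {"gripper": 0.4,"travel": [1,0,0],"twist": 0},
    {"gripper": 0.4,"travel": [1,0,0],"twist": 0},
    {"gripper": 0.4,"travel": [1,0,0],"twist": 0},
    {"gripper": 0.4,"travel": [1,0,0],"twist": 0}
  ]
}}

```text
time_s: 38.4
position: [0.4981, 0.1638, 0.3697]
tcp_rot: [0.0, 0.684, 0.73, 0.001]
ft_force: [-0.3, 0.7, 0.7]
grip_width: 0.0337
finger_force: 0.0
```

```bash
python3 - <<'E'
from ph import *
look(1);print(observe()['ft_force'],observe()['position'])
s=grab_frame('side');t=grab_frame('top');cv2.imwrite('pics/ms.png',s[:,:,::-1]);cv2.imwrite('pics/mt.png',t[:,:,::-1])
x=cv2.resize(s[170:320,180:330],(372,372),interpolation=2);y=cv2.resize(t[135:250,255:385],(420,372),interpolation=2)
cv2.imwrite('pics/m.png',np.hstack([y,x])[:,:,::-1])
E
```

```text
hand xs -0.0874 z 0.37
t 38.4 bar 24 12.0 profile [152, 140, 133, 127, 112, 103, 122, 159, 157, 146, 142, 127, 107, 103, 104, 104, 104, 103, 103, 94, 139, 183, 157, 132, 120, 145, 145, 148, 163, 169, 164, 151, 140, 138, 135, 129] hatch [(-5, 102), (55, 161)]
[-0.36517314  3.38452617 -0.59751179] [0.4972193  0.16824733 0.36913784]
```

View pics/m.png

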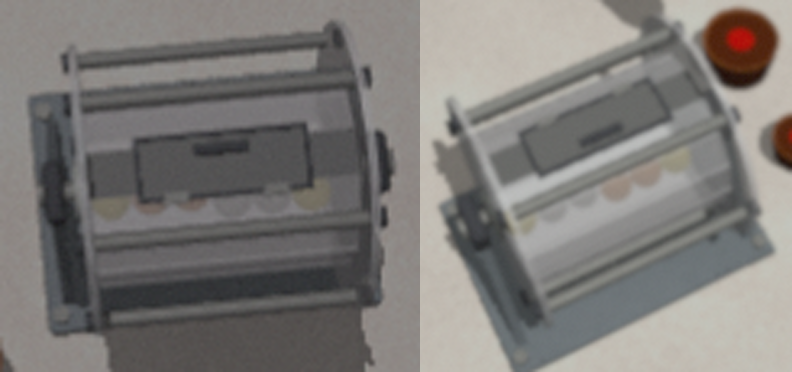

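```bash
python3 - <<'E'
import fit
from fit import *
T1={1:((80,100),(354,78)),0:((94,240),(364,218)),2:((78,62),(330,42)),-1:((106,316),(362,297))}
S1={1:((515,215),(730,122)),2:((548,301),(746,214)),0:((465,117),(668,35))}
HT=[(137,138),(305,125),(312,187),(140,201)];HS=[(520,132),(655,82),(672,117),(537,174)]
def hp(p,u,s):
    x,y,w,a=p; t=a+np.pi/6; l=np.array([.092*np.sin(t)+u*np.cos(t),s*.075,.17+.092*np.cos(t)-u*np.sin(t)])
    c,sn=np.cos(w),np.sin(w); return [x+c*l[0]-sn*l[1],y+sn*l[0]+c*l[1],l[2]]
def hr(p):
    r=[]
    for (u,s),q in zip([(.028,1),(.028,-1),(-.028,-1),(-.028,1)],HT): r+=[proj('top',hp(p,u,s))[0]-T(*q)]
    for (u,s),q in zip([(-.028,-1),(-.028,1),(.028,1),(.028,-1)],HS): r+=[proj('side',hp(p,u,s))[0]-S(*q)]
    return np.ravel(r)
A=(fit.top,fit.side)
def joint(q):  # pose, phase before, phase now
    fit.top,fit.side=A; r0=res(q[[0,1,2,3]]); fit.top,fit.side=T1,S1
    return np.r_[r0,res(q[[0,1,2,4]]),hr(q[[0,1,2,4]])]
f=least_squares(joint,[.6,-.07,.06,-.35,-.5],loss='soft_l1');print(f.x[:3],np.degrees(f.x[3:]),f.cost)
n=lambda f_:np.round(f_.reshape(-1,2),1).tolist()
print(n(f.fun)[-8:])
for nm,g in(('hatch only',hr),):
    p=f.x[[0,1,2,4]];h=least_squares(lambda a:g(np.r_[p[:3],a]),[p[3]]);print(nm,np.degrees(h.x)+30)
fit.top,fit.side=T1,S1
h=least_squares(lambda a:res(np.r_[f.x[:3],a]),[f.x[4]]);print('bars',np.degrees(h.x)+30)
E
python3 -c "
from ph import *
look(1);print(observe()['position'])"
```

```text
[ 0.59978065 -0.0724277   0.06714704] [-19.4939165  -28.94005005] 34.03165499971888
[[-0.5, -0.0], [-1.1, -0.1], [-1.4, -0.3], [0.2, -0.4], [0.1, 0.7], [-3.7, -0.2], [-1.2, 1.5], [1.6, 0.6]]
hatch only [0.56436905]
bars [1.6086805]
hand xs -0.0876 z 0.369
t 38.55 bar 24 12.0 profile [152, 140, 133, 126, 113, 103, 122, 159, 156, 146, 142, 127, 107, 103, 104, 104, 104, 104, 103, 94, 139, 183, 157, 131, 120, 144, 145, 148, 163, 170, 164, 151, 140, 138, 135, 129] hatch [(-5, 102), (55, 161)]
[0.49811853 0.16268452 0.3688894 ]
```

```bash
python3 -c "
from plant import hand_in
print(hand_in())"
```

```text
the job is handed in; nothing more can be done
None
```

I handed the job in with the drum at rest, the hatch on top to about 1°, the hand clear and the goods seemingly undisturbed. It held the pace for about 7 s by camera estimate, but one earlier push ran too fast (about 2.4–2.7 rad/s, a turn in about 2.3–2.6 s), so I let it slow and restarted the six-second count.

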